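# Offer a cabinet flap up to its hinge and hold it for the pin

## Task

The drying cabinet's flap is off: take the loose leaf with the single middle knuckle by its rib and hold it level and still over the middle of the inspection lamp, plate at the height of the pointer, for about two seconds so that it can be looked over. Then bring its knuckle gently between the cabinet's two knuckles, plate level and jutting out of the front of the cabinet, so that the holes line up for the pin, and finish while still holding it there in the air, its weight on the gripper and not on the cabinet. Leave the other leaf, the pin and everything else on the bench where they are.

Things in the scene. Friction and masses are not known exactly. Their poses are not given: they have to be found in the camera images.
- leaf_grip (a point): on the flap: loose leaf, 0.25 kg, aluminium plate 85x80x6 mm lying flat, upright grey rib mid-plate (40 long in x, 12 thick in y, 6 to 51 mm above the underside), ONE knuckle mid +x edge. Point: on the rib's centre line, 30 mm above the underside, near the centre of mass; grip the rib here along y. x to the knuckle, y along its bore, z up. Plate: x -45 to +40 mm, y +-40 mm from here
- leaf_knuckle (a point): centre of the flap's knuckle, same axes as leaf_grip: steel tube 26 mm long along y, 22 mm outside, 14 mm bore; 58 mm along +x from the rib's centre line and 11 mm above the plate's underside (19 mm below leaf_grip); a neck 22 mm wide joins it to the plate's edge
- twin_grip (a point): on the wrong leaf: loose, same plate and rib, same point, axes and sizes as leaf_grip, but with TWO 22 mm knuckles towards the ends of its +x edge (34 mm gap) and none in the middle. Stays where it lies. The two leaves may lie in either place
- hinge_axis (a point): mid-gap between the drying cabinet's two fixed knuckles, on their level axis, 111 mm above the bench. x into the cabinet, y along the axis, z up. Knuckles: 22 mm outside, 14 bore, 22 long, starting 17 mm either side of here. Cabinet: fixed white box 120 (x) x 150 x 100 mm high, front face 18 mm behind the axis (+x). Fitted, the flap's axes run along these, its plate jutting out to -x
- lamp_view (a point): viewing point, 160 mm above the bench over the middle of the lit window of the inspection lamp (fixed disc 100 mm across, 25 mm high): the plate's middle is held here, level, any yaw. x points to the lamp's thin post (118 mm away, 165 mm high) whose pointer, 160 mm up, marks the plate's height and reaches to 99 mm from this point. z up
- pin: loose T-handled hinge pin, 6 mm thick, 120 mm long, lying flat (bystander: someone else will push it in later); origin at the underside
- dish: closed clear culture dish, 62 mm across, 16 mm high (bystander); origin at the underside
- slidebox: closed black slide box 104 x 72 x 34 mm (bystander); origin at the underside
- driver: screwdriver 160 mm long, lying (bystander); origin at the underside
- beaker: open glass beaker, 70 mm across, 90 mm high (bystander); origin at the underside
- tin: round lidded steel tin, 60 mm across, 45 mm high (bystander); origin at the underside
- jar: amber jar with black lid, 54 mm across, 70 mm high (bystander); origin at the underside
Mind the look-alikes: they are no part of the job. What is shaped like the part that bears hinge_axis but purple is not meant. Leave any purple look-alike of the part that bears leaf_grip alone.

How it is judged:
By the outcome, as a careful person would: the job done as asked, in the order asked, and still so for the second after the job is handed in, while the arm keeps its last pose, push and grip.
It also fails if it takes over 46 s, if anything falls off the work surface, if the arm or the gripper's body presses on something with over 40 N, if the wrist force passes 120 N, or if a joint passes its speed limit or range.

## Robot

A 6-joint arm with a two-finger parallel gripper is mounted at the origin on the work surface. World frame = base frame: x ahead of the robot, y to its left, z up, the work surface at z = 0. Lengths are in mm, angles in rad, forces in N, time in s.
With the tool pointing down it reaches from about 350 to 875 mm from the base axis. Payload 4.2 kg.
Tool frame: the origin (TCP) lies on the mounting face of the last link; the fingertips stand 173 mm ahead of it and the grasp point (between the pads) lies 155 mm ahead of it; z points along the fingers, y is the direction in which the jaws open and shut (so a half turn about z gives the same grasp; the last joint's range is limited). The gripper opens to 85 mm and grips with 20 to 120 N. Pads are 22 mm wide; open, the fingers measure 114 mm over their backs; the gripper's body (76 mm by 85 mm) begins 54 mm behind the grasp point. The pads swing forward as they close: fully open they stand 13 mm farther back than shut.
Start: joints at [-1.001, 0.385, 0.008, 0, -1.194, -0.259], TCP at [191.154, -595.03, 404.712] pointing down, gripper open.
Joint ranges: [-3.14, 3.14], [-1.21, 2.06], [-1.07, 1.41], [-3.16, 2.05], [-2.99, -0.16], [-3.1, 3.1]. Speed limits (rad/s): [2.79, 2.79, 3.14, 3.14, 3.14, 3.14].

## Interface

Orientations are given as a unit quaternion [x, y, z, w].
In Python, from bench import arm gives the robot as it stands.
- The arm moves only by the shell command python3 -m jog 'ROWS' [OPENING]. ROWS is JSON, a list that holds one entry, the list of rows, each a list of 4 numbers: the shift along the tool's x, y, z in mm, then the turn about the tool's z in degrees. In form: [[[x, y, z, spin], ...]]. A call has exactly 5 rows; each row is the pose to reach, as a shift and turn from the pose measured when the call began, along the tool's axes at that moment; what a row does not reach only later rows make up. A row lasts 1/8 s, in which the tool goes at most 62.5 mm and 10.7 degrees, less where a joint would pass 70% of its speed; a pose out of reach is approached as far as the arm can. A call with a gripper value outside its range is refused whole. OPENING is the finger opening in mm, from 0 to 85.4, set as the call begins (- or left out, the last holds). The fingers move at their own pace and stop on an object; the grip force is fixed at half the most. Time passes only in rows, so rows that repeat a pose let the fingers close, or fill a call up. It gives the time, the measured TCP pose, the force and the opening at its end, in the units of the state.
- arm.read_state(): the state, without advancing time (a new reading comes with each control period).
- arm.get_image(name): name is "scene" or "top" or "wrist"; returns (picture, depth): 384x512x3 uint8, blue, green, red; 384x512 float32, mm along the optical axis (not along the pixel's ray), 0 where there is no reading.
- arm.camera_params(name): a dict with "mtx" (3x3 intrinsics, pixels), "R" (3x3) and "t" (3): a world point X has camera coordinates R X + t. Camera axes: x right, y down, z forward; pixel columns grow to the right and rows downward; lengths in mm; the calibration is good to about 2 mm. A picture is of the moment at which its call begins: read the wrist's pose just before it. camera_params takes no time and is no camera call; for the wrist camera it gives the pose at the moment of the call.
- arm.job_done(): hands the job in, once; it reports no verdict.
The state is a dict: "clock": time; "joints": joint angles; "joint_vel": joint speeds; "joint_efforts": joint torques, N m; "position": TCP position; "ee_rot": TCP orientation; "contact_force": force on the tool from outside, world axes, zero at the start; "wrist_torque": the same for the moment, N m; "gripper_width": finger opening in mm.
Only numpy, scipy, OpenCV 4.12 (cv2) and the standard library are available. Lean on these libraries where they do the work, as an engineer would, in place of code of your own. Each camera call takes 0.05 s, during which the arm holds its last target.

## Working session

There is one attempt and no reset: what is moved stays moved. The work goes in short steps, Python scripts to look and compute and a shell command to move; the robot and the scene stay as the last step left them, time stands still between calls to the robot, and variables do not carry over. Pictures are saved under pics/ and viewed, and the job is handed in when it is done.

```bash
ls; mkdir -p pics
python3 - <<'E'
from bench import arm
import cv2, pickle
s=arm.read_state(); print(s)
d={}
for n in ("scene","top","wrist"):
    p=arm.camera_params(n); im,dep=arm.get_image(n)
    d[n]=(im,dep,p); cv2.imwrite(f"pics/{n}0.png",im)
    print(n,p)
pickle.dump(d,open("d0.pkl","wb"))
E
```

```text
pics
{'clock': 0.0, 'joints': array([-1.00142828e+00,  3.85559574e-01,  6.60551780e-03, -5.25658002e-04,
       -1.19398033e+00, -2.58599922e-01]), 'joint_vel': array([ 0.0006379 , -0.00069619,  0.00094622, -0.00055889,  0.00141303,
        0.00023899]), 'joint_efforts': array([ 3.65755341e-04, -3.92290378e+01,  1.88407284e+01,  4.18655008e+00,
       -4.61956457e-03,  1.82302983e-06]), 'position': array([ 191.09002271, -594.84936342,  403.60743458]), 'ee_rot': array([-1.54663649e-01,  9.87966575e-01,  1.07699197e-03, -2.06378852e-04]), 'contact_force': array([-0.82161534, -0.42097887,  0.14977737]), 'wrist_torque': array([-0.02340091,  0.00773363, -0.06743285]), 'gripper_width': 85.26908738144829}
scene {'mtx': array([[438.249494  ,   0.        , 252.97821488],
       [  0.        , 438.249494  , 189.02869841],
       [  0.        ,   0.        ,   1.        ]]), 'R': array([[-7.73915396e-01,  6.33288950e-01,  2.55802632e-04],
       [ 4.80526883e-01,  5.87494395e-01, -6.51110014e-01],
       [-4.12491060e-01, -5.03781144e-01, -7.58983323e-01]]), 't': array([ 394.20868409, -204.76541042, 1368.39422467])}
top {'mtx': array([[435.94386184,   0.        , 251.26275529],
       [  0.        , 435.94386184, 192.6876907 ],
       [  0.        ,   0.        ,   1.        ]]), 'R': array([[-1.96875121e-02, -9.99805095e-01, -1.47441839e-03],
       [-9.94032105e-01,  1.97320531e-02, -1.07288494e-01],
       [ 1.07296676e-01, -6.46624319e-04, -9.94226838e-01]]), 't': array([  57.17993707,  576.31334184, 1403.64653117])}
wrist {'mtx': array([[293.77712523,   0.        , 255.33990222],
       [  0.        , 293.77712523, 192.81403626],
       [  0.        ,   0.        ,   1.        ]]), 'R': array([[-0.3057368 ,  0.95211482,  0.00154124],
       [ 0.90892208,  0.29138423,  0.29825473],
       [ 0.28352366,  0.09258831, -0.95448507]]), 't': array([625.10907727, -39.33415376, 379.01273306])}
```

View pics/top0.png

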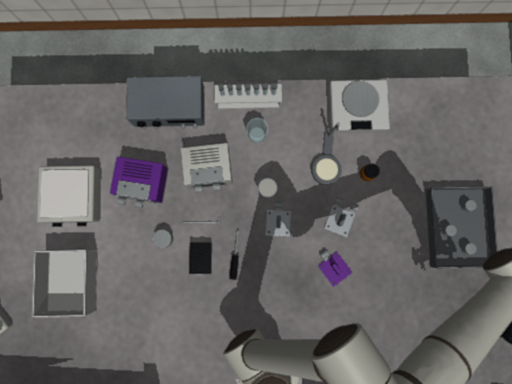

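View pics/scene0.png

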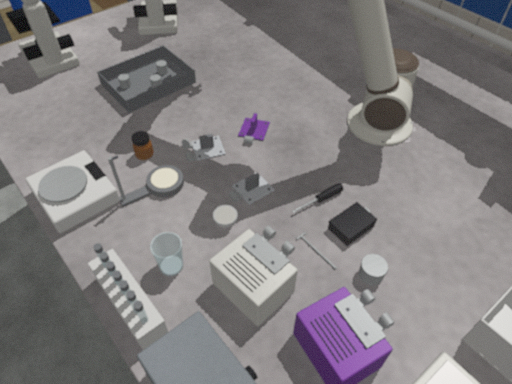

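View pics/wrist0.png

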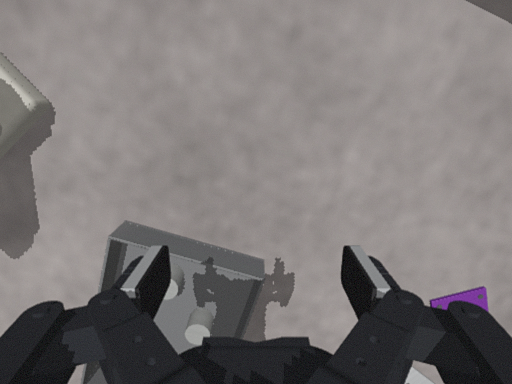

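Overview: the white cabinet is at top (206,165) with the purple one left of it, the lamp is at (327,168), and the leaves are at (278,222) and (341,219). I'll zoom in to tell the leaves apart.

Run:
```python
import cv2,pickle,numpy as np
d=pickle.load(open("d0.pkl","rb"))
t=d["top"][0]; s=d["scene"][0]
def crop(im,x,y,w,h,k): return cv2.resize(im[y:y+h,x:x+w],None,fx=k,fy=k,interpolation=cv2.INTER_CUBIC)
cv2.imwrite("pics/topz.png",crop(t,255,140,130,100,6))
cv2.imwrite("pics/scz.png",crop(s,130,110,160,110,5))
cv2.imwrite("pics/cabz.png",np.hstack([crop(t,170,130,70,70,5),crop(s,205,220,90,70,5)]))
```

```text
(no output)
```

View pics/topz.png

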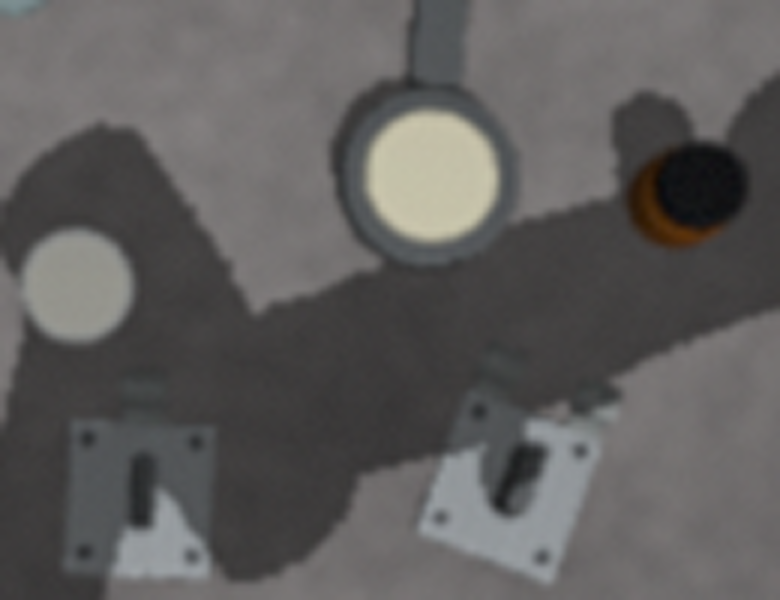

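View pics/scz.png

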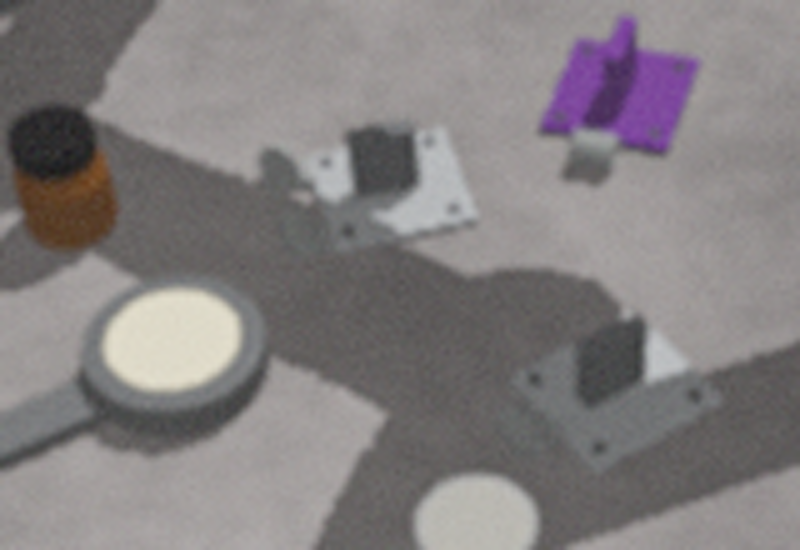

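View pics/cabz.png

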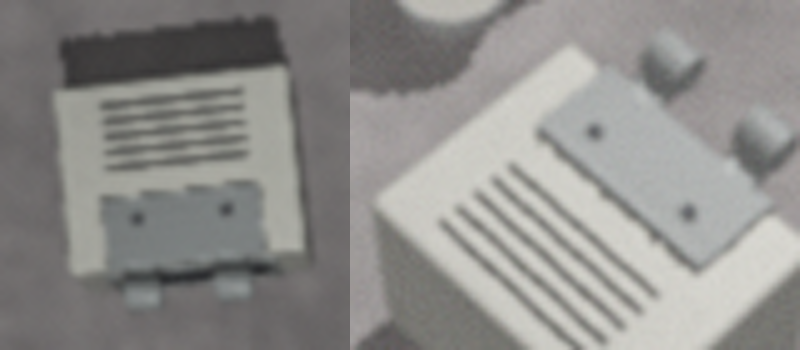

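The left leaf at top (278,222) has the single middle knuckle, so it is the one wanted. The right leaf at (341,219) has two knuckles. Next I'll measure.

```bash
cat > h.py <<'E'
import numpy as np,cv2,pickle
from scipy.spatial.transform import Rotation as Ro
def ray(p,uv,z):
    """pixel -> world point on plane z"""
    uv=np.atleast_2d(np.array(uv,float)); K,R,t=np.asarray(p["mtx"]),np.asarray(p["R"]),np.asarray(p["t"])
    dcam=np.c_[uv,np.ones(len(uv))]@np.linalg.inv(K).T
    C=-R.T@t; w=dcam@R
    return C+w*((z-C[2])/w[:,2])[:,None]
def proj(p,X):
    X=np.atleast_2d(X); c=X@np.asarray(p["R"]).T+np.asarray(p["t"]); q=c@np.asarray(p["mtx"]).T
    return q[:,:2]/q[:,2:]
def cloud(p,dep):
    v,u=np.mgrid[:dep.shape[0],:dep.shape[1]]
    K,R,t=np.asarray(p["mtx"]),np.asarray(p["R"]),np.asarray(p["t"])
    c=np.stack([(u-K[0,2])/K[0,0]*dep,(v-K[1,2])/K[1,1]*dep,dep],-1)
    return (c-t)@R
def tri(p1,uv1,p2,uv2):
    P=[np.asarray(p["mtx"])@np.c_[p["R"],p["t"]] for p in (p1,p2)]
    X=cv2.triangulatePoints(P[0],P[1],np.array(uv1,float).reshape(2,1),np.array(uv2,float).reshape(2,1))
    return (X[:3]/X[3]).ravel()
E
python3 - <<'E'
from h import *
d=pickle.load(open("d0.pkl","rb"))
im,dep,p=d["top"]; ims,deps,ps=d["scene"]
z=lambda x,y:(255+(x+.5)/6-.5,140+(y+.5)/6-.5)
c=[z(*q) for q in [(72,420),(215,428),(210,578),(65,572)]]
P=ray(p,c,6); print("plate",P.round(1)); print("len",np.linalg.norm(P-np.roll(P,-1,0),axis=1))
m=P.mean(0); print("mean",m)
k=ray(p,[z(147,392)],22); print("knuckle top",k)
W=cloud(p,dep)
for n,(u,v) in dict(rib=(278,221),plate=(270,213),kn=(279,206),lamp=(327,168),cab=(200,150),bench=(300,250)).items(): print(n,W[v,u].round(1))
# cabinet knuckles: crop scale5 top at 170,130
zc=lambda x,y:(170+(x+.5)/5-.5,130+(y+.5)/5-.5)
print("cab kn centre px->z=122", ray(p,[zc(143,290),zc(235,284)],122))
# lamp
hs=cv2.cvtColor(im,cv2.COLOR_BGR2HSV)
mk=cv2.inRange(im,(120,170,170),(220,255,255)); mk[:, :300]=0; mk[:,350:]=0; mk[:150]=0;mk[190:]=0
M=cv2.moments(mk,True); print("lamp",M['m00'],ray(p,[(M['m10']/M['m00'],M['m01']/M['m00'])],25))
# lamp from depth
sel=(abs(W[...,2]-25)<5); vv,uu=np.where(sel); ok=(abs(uu-327)<25)&(abs(vv-168)<14); q=W[vv[ok],uu[ok]]; print("lampdepth",q.min(0),q.max(0),np.median(q,0))
E
```

```text
plate [[522.4  -4.2   6. ]
 [516.3 -83.5   6. ]
 [433.5 -78.3   6. ]
 [438.4   1.6   6. ]]
len [79.54821566 83.00549376 80.11483087 84.19382553]
mean [477.64281764 -41.10555534   6.        ]
knuckle top [[535.88307302 -45.26324691  22.        ]]
rib [481.6 -38.3  54.8]
plate [510.6 -15.2   8.4]
kn [532.4 -45.   20.6]
lamp [ 655.6 -207.6   24.7]
cab [708.3 205.  103.6]
bench [ 386.4 -111.9    1.3]
cab kn centre px->z=122 [[586.55164402 209.22380329 122.        ]
 [589.15343006 152.41149126 122.        ]]
lamp 338.0 [[ 652.61632239 -205.91981401   25.        ]]
lampdepth [ 611.19071864 -254.44075184   20.01245282] [ 700.273988   -157.13369884   29.97199925] [ 655.06160468 -205.58296461   25.14056178]
```

```bash
cat >> h.py <<'E'
def go(tcp,yaw=None,state=None,flip=True):
    """print shift in tool axes and spin (deg) to bring TCP to tcp and tool y axis (mod 180) along yaw+90deg"""
    from bench import arm
    s=state or arm.read_state(); R=Ro.from_quat(s["ee_rot"]).as_matrix()
    sh=R.T@(np.array(tcp)-s["position"]); sp=0
    ty=np.degrees(np.arctan2(R[1,1],R[0,1]))
    if yaw is not None:
        sp=(-(yaw+90-ty))   # tool z down: +spin = -world yaw
        sp=(sp+90)%180-90
    print("clk",round(s["clock"],2),"pos",s["position"].round(1),"ty",round(ty,2),"tilt",np.degrees(np.arccos(-R[2,2])).round(2),"q",s["joints"].round(2),"F",s["contact_force"].round(1),"w",round(s["gripper_width"],1))
    print("SHIFT",sh.round(1),"SPIN",round(sp,1))
E
python3 -c "
from h import *
go([480,-41.2,260],-3.8)"
```

```text
clk 0.15 pos [ 191.1 -594.9  403.9] ty 107.8 tilt 0.1 q [-1.    0.39  0.01 -0.   -1.19 -0.26] F [-0.2 -0.6 -1.5] w 85.7
SHIFT [-444.3  438.6  144.5] SPIN 21.6
```

```bash
python3 -m jog '[[[-44,44,5,3],[-88,88,10,6],[-133,132,20,10],[-177,175,30,14],[-220,218,40,18]]]' 50; python3 -c "
from h import *
go([480,-41.2,260],-3.8)"
```

```text
clock: 0.78
position: [334.3, -318.4, 364.0]
ee_rot: [0.003, 1.0, 0.001, -0.0]
contact_force: [1.0, 0.3, -0.9]
gripper_width: 50.2
clk 0.78 pos [ 334.3 -318.4  364. ] ty 89.65 tilt 0.08 q [-0.41  0.14 -0.44 -0.   -0.99 -1.17] F [ 1.   0.3 -0.9] w 50.2
SHIFT [-144.   277.9  104.4] SPIN 3.5
```

```bash
python3 -m jog '[[[-28,55,20,1],[-57,110,40,2],[-86,165,62,3],[-115,222,84,3.5],[-144,278,104,3.5]]]'
python3 - <<'E'
from h import *
from bench import arm
go([480,-41.2,260],-3.8)
p=arm.camera_params("wrist"); im,dep=arm.get_image("wrist"); pickle.dump((im,dep,p),open("w1.pkl","wb")); cv2.imwrite("pics/w1.png",im)
for g in [(480,-41.2)]:
  a=np.radians(-3.8); ex=np.array([np.cos(a),np.sin(a),0]); ey=np.array([-np.sin(a),np.cos(a),0])
  G=np.array([480,-41.2,0])
  for n,(x,y,z) in dict(c1=(40,40,6),c2=(40,-40,6),c3=(-45,-40,6),c4=(-45,40,6),kn=(58,0,22),r1=(20,0,51),r2=(-20,0,51)).items(): print(n,proj(p,G+x*ex+y*ey+[0,0,z]).round(1))
E
```

```text
clock: 1.4
position: [472.0, -55.5, 265.7]
ee_rot: [0.033, 0.999, 0.001, 0.0]
contact_force: [-0.0, -1.0, 1.6]
gripper_width: 50.1
clk 1.4 pos [472.  -55.5 265.7] ty 86.18 tilt 0.08 q [ 0.23  0.29 -0.54 -0.   -0.74 -1.86] F [-0.  -1.   1.6] w 50.1
SHIFT [-7.  14.7  5.7] SPIN -0.0
c1 [[319.  248.8]]
c2 [[226.7 248.9]]
c3 [[223.4 151.1]]
c4 [[326. 151.]]
kn [[273.6 277.5]]
r1 [[277.  254.1]]
r2 [[278.4 200. ]]
```

View pics/w1.png

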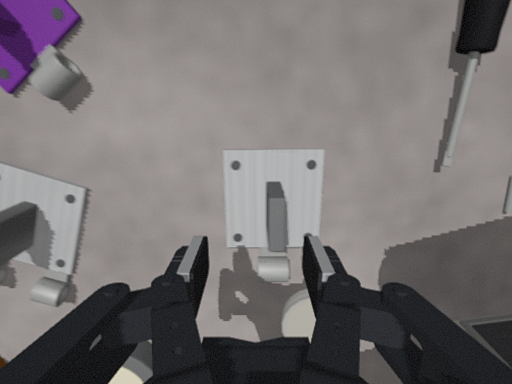

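The leaf ahead has a plate at (223..324, 149..248) and a single mid knuckle at (274,268), so it is the right one. The projection agrees within a few pixels. I'll refine with this view.

Run:
```python
from h import *
im,dep,p=pickle.load(open("w1.pkl","rb"))
g=cv2.cvtColor(im,cv2.COLOR_BGR2GRAY)
z=cv2.resize(im[140:290,210:340],None,fx=4,fy=4,interpolation=cv2.INTER_CUBIC); cv2.imwrite("pics/w1z.png",z)
mk=(g>165).astype(np.uint8)
mk=cv2.morphologyEx(mk,cv2.MORPH_OPEN,np.ones((3,3)))
cs,_=cv2.findContours(mk,cv2.RETR_EXTERNAL,cv2.CHAIN_APPROX_NONE)
for c in cs:
    if cv2.contourArea(c)>1500: print(cv2.contourArea(c),cv2.boundingRect(c),cv2.minAreaRect(c))
W=cloud(p,dep)
r=W[150:250,220:330]; 
pl=(abs(r[...,2]-6)<3); rb=(r[...,2]>45)&(r[...,2]<56)
print(r[...,2][pl].mean(), pl.sum(), r[rb].min(0),r[rb].max(0),r[rb].mean(0),rb.sum())
```

```text
3680.0 (0, 164, 83, 110) ((34.500003814697266, 218.5), (86.22024536132812, 96.62614440917969), 9.605203628540039)
7337.0 (223, 149, 101, 98) ((273.486083984375, 197.691650390625), (96.43071746826172, 100.03689575195312), 89.39049530029297)
5.593497006479367 8026 [457.63267373 -49.31715483  45.18337837] [496.64926907 -35.7973314   52.92078411] [475.80716796 -42.60197386  50.34693085] 957
```

View pics/w1z.png

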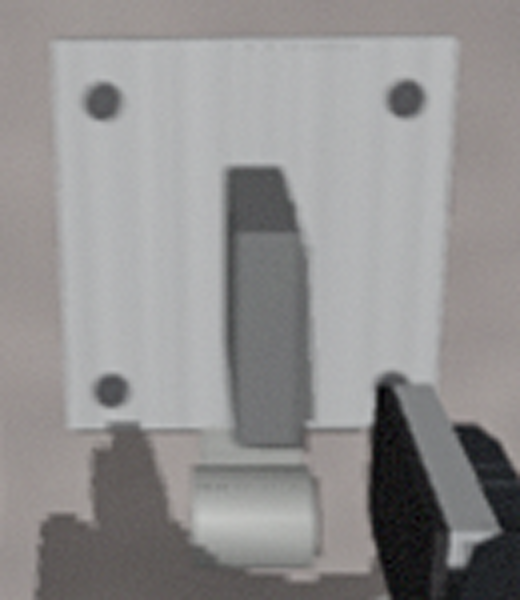

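Run:
```python
from h import *
im,dep,p=pickle.load(open("w1.pkl","rb"))
z=lambda L:[(210+(x+.5)/4-.5,140+(y+.5)/4-.5) for x,y in L]
P=ray(p,z([(52,38),(458,38),(437,428),(68,430)]),6); print(P.round(1))
e=lambda a,b:np.degrees(np.arctan2((b-a)[1],(b-a)[0])).round(2)
print("yaw",e(P[0],P[3]),e(P[1],P[2]),e(P[0],P[1])-90,e(P[3],P[2])-90, np.linalg.norm(P-np.roll(P,-1,0),axis=1))
print("mid rear",(P[0]+P[1])/2,"mid front",(P[2]+P[3])/2)
Q=ray(p,z([(240,232),(296,232),(302,447),(237,447)]),51); print(Q.round(1),Q.mean(0))
print(e((Q[0]+Q[1])/2,(Q[2]+Q[3])/2))
K=ray(p,z([(200,470),(314,470)]),20);print(K)
go([480,-41.7,187],-2.8)
```

```text
[[ 4.309e+02 -7.860e+01  6.000e+00]
 [ 4.362e+02  3.000e-01  6.000e+00]
 [ 5.205e+02 -4.000e+00  6.000e+00]
 [ 5.156e+02 -8.360e+01  6.000e+00]]
yaw -3.39 -2.9 -3.8299999999999983 -3.510000000000005 [79.0434985  84.40845694 79.76338395 84.84598891]
mid rear [433.51563639 -39.17848672   6.        ] mid front [518.01453863 -43.82298444   6.        ]
[[458.  -45.5  51. ]
 [458.7 -36.3  51. ]
 [498.2 -36.8  51. ]
 [497.5 -48.1  51. ]] [478.09056219 -41.70078558  51.        ]
-2.2
[[519.21197131 -55.47703916  20.        ]
 [520.78779247 -32.12445684  20.        ]]
clk 1.45 pos [474.9 -51.2 263.8] ty 86.47 tilt 0.09 q [ 0.23  0.3  -0.53 -0.   -0.74 -1.86] F [ 2.4  3.3 -1.8] w 50.1
SHIFT [-4.5  9.7 76.9] SPIN -0.7
```

```bash
python3 -m jog '[[[-4,9.5,10,0],[-4,9.5,20,0],[-4,9.5,30,0],[-4,9.5,30,0],[-4,9.5,30,0]]]'; python3 -c "
from h import *
go([478.5,-41.6,188],-3.5)"
```

```text
clock: 2.08
position: [479.4, -42.7, 234.2]
ee_rot: [0.031, 1.0, 0.001, 0.001]
contact_force: [-0.3, -0.1, 0.2]
gripper_width: 50.3
clk 2.08 pos [479.4 -42.7 234.2] ty 86.39 tilt 0.11 q [ 0.25  0.35 -0.56 -0.   -0.66 -1.88] F [-0.3 -0.1  0.2] w 50.3
SHIFT [ 1.   0.9 46.2] SPIN -0.1
```

```bash
python3 -m jog '[[[1,1,12,0],[1,1,24,0],[1,1,36,0],[1,1,46,0],[1,1,46,0]]]'
python3 - <<'E'
from h import *
from bench import arm
go([478.5,-41.6,188],-3.5)
im,dep=arm.get_image("wrist");cv2.imwrite("pics/w2.png",im)
E
```

```text
clock: 2.7
position: [478.2, -41.6, 187.1]
ee_rot: [0.031, 1.0, 0.0, -0.001]
contact_force: [0.6, -0.4, 0.0]
gripper_width: 50.0
clk 2.7 pos [478.2 -41.6 187.1] ty 86.39 tilt 0.09 q [ 0.25  0.43 -0.6  -0.   -0.54 -1.88] F [ 0.6 -0.4  0. ] w 50.0
SHIFT [-0.3  0.  -0.9] SPIN -0.1
```

View pics/w2.png

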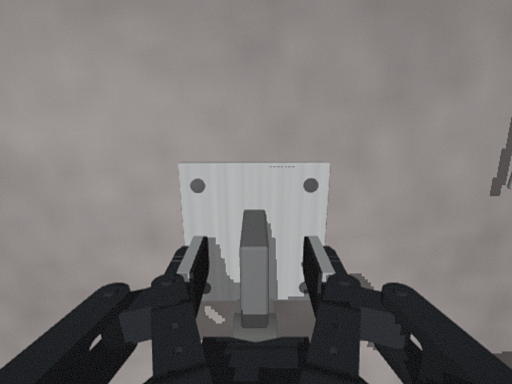

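The rib at column 255 is centred between the pads (205/308), so I can close.

```bash
python3 -m jog '[[[0,0,0,0],[0,0,0,0],[0,0,0,0],[0,0,0,0],[0,0,0,0]]]' 0
python3 - <<'E'
from h import *
go([478.5,-41.6,188],-3.5)
E
```

```text
clock: 3.38
position: [478.8, -41.4, 188.1]
ee_rot: [0.031, 1.0, 0.001, 0.001]
contact_force: [-0.3, 1.0, 5.0]
gripper_width: 11.3
clk 3.38 pos [478.8 -41.4 188.1] ty 86.42 tilt 0.1 q [ 0.25  0.43 -0.6  -0.   -0.54 -1.88] F [-0.3  1.   5. ] w 11.3
SHIFT [ 0.2 -0.2  0.1] SPIN -0.1
```

```bash
python3 -m jog '[[[0,0,-10,0],[0,0,-30,0],[0,0,-60,0],[0,0,-90,0],[0,0,-120,0]]]'
python3 - <<'E'
from h import *
from bench import arm
a=np.radians(-3.5)
# plate middle = grip -2.5 in leaf x
go([655,-206,345])
p=arm.camera_params("wrist"); im,dep=arm.get_image("wrist");cv2.imwrite("pics/w3.png",im); pickle.dump((im,dep,p,arm.read_state()),open("w3.pkl","wb"))
im,dep=arm.get_image("scene");cv2.imwrite("pics/s3.png",im)
E
```

```text
clock: 4.0
position: [477.9, -41.8, 308.9]
ee_rot: [0.031, 1.0, 0.001, -0.0]
contact_force: [0.7, 0.4, -2.4]
gripper_width: 11.4
clk 4.0 pos [477.9 -41.8 308.9] ty 86.39 tilt 0.09 q [ 0.25  0.24 -0.47 -0.   -0.86 -1.88] F [ 0.7  0.4 -2.4] w 11.4
SHIFT [-187.  -152.7  -36.4] SPIN 0
```

View pics/w3.png

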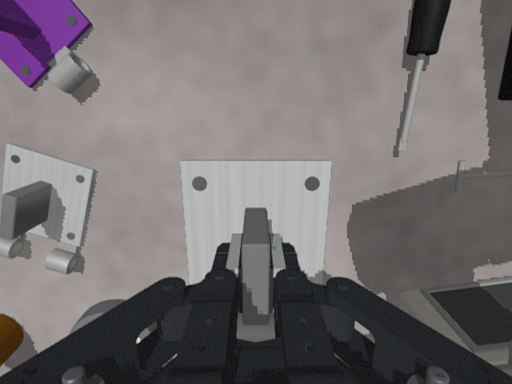

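View pics/s3.png

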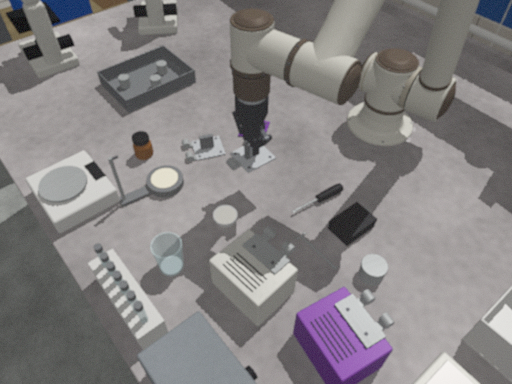

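The leaf is held and clear of the bench (w3: rear edge row 161, columns 181–331; force −2.4 N). Next I'll check that it is level and refine the lamp centre from both views.

Run:
```python
from h import *
im,dep,p,s=pickle.load(open("w3.pkl","rb"))
W=cloud(p,dep); m=np.zeros(dep.shape,bool); m[165:225,190:232]=1; m[165:225,280:322]=1
m&=(abs(W[...,2]-127)<8); q=W[m]; A=np.c_[q[:,:2]-q[:,:2].mean(0),np.ones(len(q))]; c=np.linalg.lstsq(A,q[:,2],rcond=None)[0]; print("plate slopes deg",np.degrees(c[:2]).round(2),"z",c[2].round(1),len(q), "expect top z",s["position"][2]-188.1+6)
P=ray(p,[(181.5,160.5),(331,160.5)],127);print("rear corners",P.round(1),"mid",P.mean(0).round(1))
d=pickle.load(open("d0.pkl","rb"))
for n,roi in (("top",(300,145,55,50)),("scene",(135,155,60,50))):
    im,dep,p=d[n]; x,y,w,h=roi; sub=im[y:y+h,x:x+w].astype(int)
    mk=((sub.min(2)>140)&(sub[...,2]-sub[...,0]>12)).astype(np.uint8)
    cs,_=cv2.findContours(mk,cv2.RETR_EXTERNAL,cv2.CHAIN_APPROX_NONE); c=max(cs,key=cv2.contourArea)
    (cx,cy),ax,an=cv2.fitEllipse(c); print(n,cx+x,cy+y,ax,ray(p,[(cx+x,cy+y)],25).round(1))
    c=c.reshape(-1,2)+[x,y]; Q=ray(p,c,25); print("  extents",Q.min(0).round(1),Q.max(0).round(1))
im,dep,p=d["top"]; W=cloud(p,dep)
q=W[(abs(W[...,2]-25)<3)&(abs(W[...,0]-655)<60)&(abs(W[...,1]+206)<60)]
(c,r)=cv2.minEnclosingCircle(q[:,:2].astype(np.float32)); print("disc circle",c,r)
Ws=cloud(d["scene"][2],d["scene"][1]); q=Ws[(abs(Ws[...,2]-25)<3)&(abs(Ws[...,0]-655)<60)&(abs(Ws[...,1]+206)<60)]
print(cv2.minEnclosingCircle(q[:,:2].astype(np.float32)), q.mean(0))
for n,V in (("top",W),("scene",Ws)):
  q=V[(V[...,2]>100)&(V[...,2]<175)&(abs(V[...,0]-720)<100)&(abs(V[...,1]+206)<90)]; print(n,"post",len(q),q.mean(0) if len(q) else '',q.min(0),q.max(0))
cv2.imwrite("pics/lampz.png",np.hstack([cv2.resize(d["top"][0][95:195,290:370],None,fx=5,fy=5),cv2.resize(d["scene"][0][140:220,95:195],None,fx=4,fy=6.25)[:500]]))
```

```text
plate slopes deg [-0.28  0.06] z 126.4 5027 expect top z 130.8906360119959
rear corners [[ 4.298e+02 -7.760e+01  1.270e+02]
 [ 4.347e+02 -1.000e-01  1.270e+02]] mid [432.2 -38.8 127. ]
top 326.50490379333496 168.89007568359375 (20.275959014892578, 20.579158782958984) [[ 652.6 -205.8   25. ]]
  extents [ 618.5 -240.8   25. ] [ 686.1 -170.7   25. ]
scene 163.96860122680664 177.5643653869629 (19.323322296142578, 27.041343688964844) [[ 650.2 -208.4   25. ]]
  extents [ 613.7 -246.3   25. ] [ 685.6 -171.9   25. ]
disc circle (652.3228759765625, -205.97317504882812) 50.04201889038086
((652.204833984375, -206.75929260253906), 50.92073059082031) [ 652.98183516 -204.96570048   24.83613332]
top post 35 [ 765.54743273 -219.42950711  149.49946787] [ 751.83213641 -224.1057498   106.23709686] [ 773.75155567 -215.3338748   172.93331861]
scene post 114 [ 767.63592031 -219.25846968  140.00192801] [ 750.32833937 -228.01825767  100.58725336] [ 774.30536732 -215.02682658  167.12128584]
```

View pics/lampz.png

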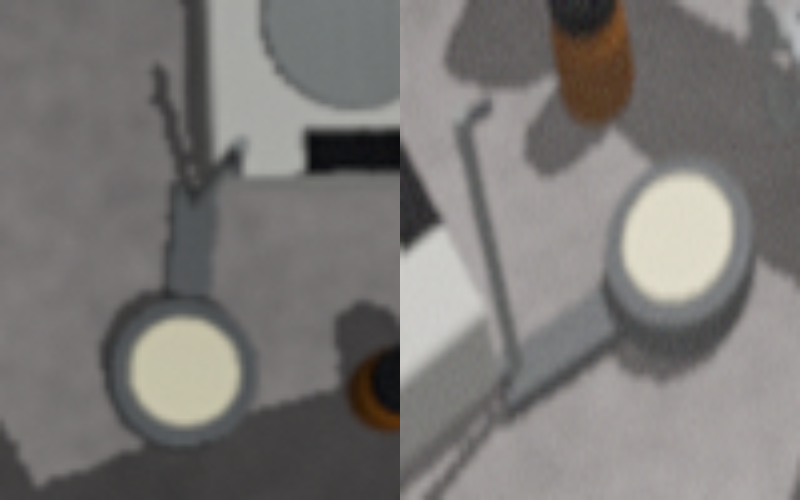

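```bash
python3 -c "
from h import *
go([655.3,-206.3,345])"
```

```text
clk 4.1 pos [479.2 -41.6 311.2] ty 86.44 tilt 0.48 q [ 0.25  0.24 -0.47 -0.   -0.85 -1.88] F [ 0.8  0.3 -2.3] w 11.0
SHIFT [-186.2 -153.4  -32.8] SPIN 0
```

```bash
python3 -m jog '[[[-20,-16,-10,0],[-50,-41,-20,0],[-85,-70,-30,0],[-120,-99,-34,0],[-150,-124,-34,0]]]'; python3 -c "
from h import *
go([655.3,-206.3,345],-3.6)"
```

```text
clock: 4.72
position: [621.6, -175.9, 344.2]
ee_rot: [0.032, 0.999, 0.002, 0.003]
contact_force: [1.2, 0.4, -2.6]
gripper_width: 11.1
clk 4.72 pos [ 621.6 -175.9  344.2] ty 86.39 tilt 0.37 q [-0.03  0.46 -0.02 -0.   -1.08 -1.61] F [ 1.2  0.4 -2.6] w 11.1
SHIFT [-35.6 -28.2  -0.7] SPIN -0.0
```

```bash
python3 -m jog '[[[-15,-12,-1,0],[-26,-20,-1,0],[-33,-26,-1,0],[-35.5,-28,-1,0],[-35.5,-28,-1,0]]]'
python3 - <<'E'
from h import *
from bench import arm
go([655.3,-206.3,345],-3.6)
p=arm.camera_params("wrist"); im,dep=arm.get_image("wrist");cv2.imwrite("pics/w4.png",im); pickle.dump((im,dep,p),open("w4.pkl","wb"))
im,dep=arm.get_image("scene");cv2.imwrite("pics/s4.png",cv2.resize(im[80:230,80:280],None,fx=4,fy=4))
pickle.dump((im,dep,arm.camera_params("scene")),open("s4.pkl","wb"))
go([655.3,-206.3,345],-3.6)
E
```

```text
clock: 5.35
position: [655.0, -205.7, 345.4]
ee_rot: [0.031, 1.0, 0.002, 0.003]
contact_force: [-0.4, -1.4, -1.9]
gripper_width: 11.2
clk 5.35 pos [ 655.  -205.7  345.4] ty 86.41 tilt 0.37 q [-0.07  0.53  0.09 -0.   -1.13 -1.56] F [-0.4 -1.4 -1.9] w 11.2
SHIFT [-0.3 -0.5  0.4] SPIN 0.0
clk 5.45 pos [ 654.9 -205.6  345.6] ty 86.42 tilt 0.38 q [-0.07  0.53  0.09 -0.   -1.13 -1.56] F [-0.6  0.5 -1.6] w 11.1
SHIFT [-0.4 -0.7  0.6] SPIN 0.0
```

View pics/w4.png

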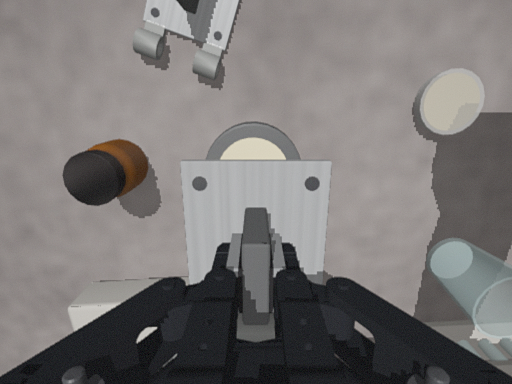

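View pics/s4.png

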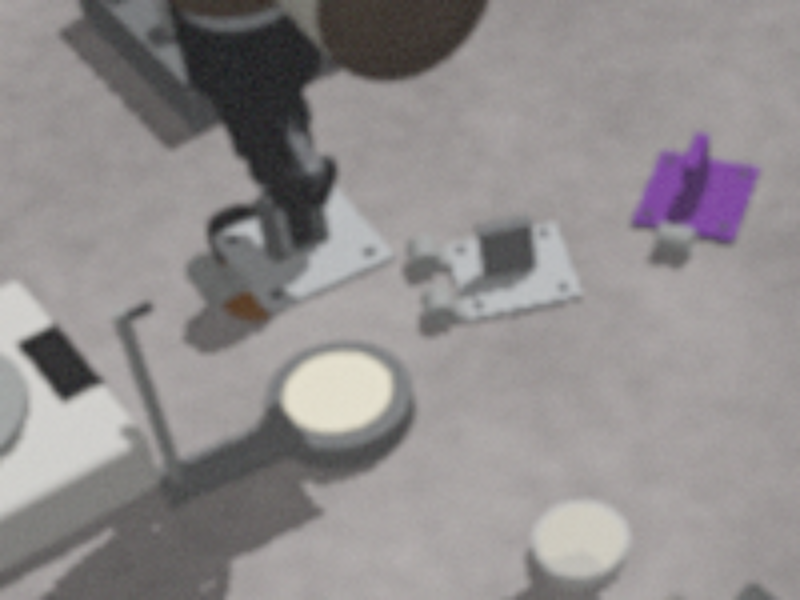

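The plate is centred over the lamp in w4 (lamp circle centred at column ~253, plate at 181–331). I'll do a fine check, then hold.

```bash
python3 - <<'E'
from h import *
im,dep,p=pickle.load(open("w4.pkl","rb"))
W=cloud(p,dep); m=np.zeros(dep.shape,bool); m[165:225,190:232]=1; m[165:225,280:322]=1
q=W[m&(abs(W[...,2]-163)<8)]; A=np.c_[q[:,:2]-q[:,:2].mean(0),np.ones(len(q))]; c=np.linalg.lstsq(A,q[:,2],rcond=None)[0]; print("slopes",np.degrees(c[:2]).round(2),"z top",c[2].round(1))
P=ray(p,[(181.5,160.5),(331,160.5)],163).mean(0);a=np.radians(-3.6);print("plate mid",P+42.5*np.array([np.cos(a),np.sin(a),0]))
im,dep,p=pickle.load(open("s4.pkl","rb")); W=cloud(p,dep)
q=W[(abs(W[...,0]-652)<60)&(abs(W[...,1]+206)<60)&(abs(W[...,2]-163)<4)]; print("scene plate",len(q),np.median(q,0),q.min(0),q.max(0))
E
python3 -m jog '[[[0,-0.7,0.5,0],[0,-0.7,0.5,0],[0,-0.7,0.5,0],[0,-0.7,0.5,0],[0,-0.7,0.5,0]]]'
```

```text
slopes [-0.02  0.17] z top 162.7
plate mid [ 652.82905553 -205.07594045  163.        ]
scene plate 626 [ 666.94188595 -193.317296    162.73427752] [ 608.94240425 -248.85908584  159.00619676] [ 711.91238687 -160.95740186  166.93508785]
clock: 6.08
position: [654.9, -206.3, 345.1]
ee_rot: [0.031, 1.0, 0.002, 0.003]
contact_force: [0.3, -0.3, -1.6]
gripper_width: 11.1
```

```bash
for i in 1 2 3 4; do python3 -m jog '[[[0,0,0,0],[0,0,0,0],[0,0,0,0],[0,0,0,0],[0,0,0,0]]]'; done
python3 - <<'E'
from h import *
from bench import arm
go([530,181,299],2.6)
E
```

```text
clock: 6.7
position: [654.9, -206.3, 345.1]
ee_rot: [0.031, 1.0, 0.002, 0.003]
contact_force: [0.1, 0.4, -1.5]
gripper_width: 11.5
clock: 7.32
position: [654.9, -206.3, 345.1]
ee_rot: [0.031, 1.0, 0.002, 0.003]
contact_force: [0.1, 0.3, -3.3]
gripper_width: 11.2
clock: 7.95
position: [654.9, -206.3, 345.1]
ee_rot: [0.031, 1.0, 0.002, 0.003]
contact_force: [-0.4, -1.1, -2.0]
gripper_width: 11.4
clock: 8.57
position: [654.9, -206.3, 345.1]
ee_rot: [0.031, 1.0, 0.002, 0.003]
contact_force: [-0.3, -0.6, -2.6]
gripper_width: 11.4
clk 8.57 pos [ 654.9 -206.3  345.1] ty 86.42 tilt 0.38 q [-0.07  0.53  0.09 -0.   -1.13 -1.56] F [-0.3 -0.6 -2.6] w 11.4
SHIFT [149.1 378.6  46.8] SPIN -6.2
```

Held still for about 3 s. Next I'll measure the hinge carefully from the top and scene views.

Run:
```python
from h import *
d=pickle.load(open("d0.pkl","rb"))
t=d["top"][0]; s=d["scene"][0]
k=10
a=cv2.resize(t[170:200,178:238],None,fx=k,fy=k,interpolation=cv2.INTER_CUBIC)
b=cv2.resize(s[222:262,250:310],None,fx=k,fy=k,interpolation=cv2.INTER_CUBIC)
st=lambda im:cv2.convertScaleAbs(im,alpha=1.3)
cv2.imwrite("pics/hA.png",st(a)); cv2.imwrite("pics/hB.png",st(b))
for n in("top","scene"):
    im,dep,p=d[n]; W=cloud(p,dep)
    q=W[(W[...,2]>105)&(W[...,2]<128)&(W[...,0]>560)&(W[...,0]<605)&(W[...,1]>130)&(W[...,1]<235)]
    for lab,g in (("L",q[q[:,1]>181]),("R",q[q[:,1]<=181])): print(n,lab,len(g),g.mean(0).round(1),g.min(0).round(1),g.max(0).round(1))
    # cabinet top
    q=W[(abs(W[...,2]-102)<5)&(abs(W[...,0]-665)<80)&(abs(W[...,1]-185)<90)]
    print(n,"cabinet",cv2.minAreaRect(q[:,:2].astype(np.float32)),np.median(q[:,2]))
```

```text
top L 61 [588.3 209.6 117.3] [576.2 197.5 105.5] [603.1 230.2 127.8]
top R 56 [591.4 152.8 118.9] [581.7 142.1 105.7] [604.9 163.4 126.7]
top cabinet ((657.115966796875, 187.33273315429688), (137.22232055664062, 149.95425415039062), 5.01624870300293) 101.41661503465068
scene L 153 [590.2 210.6 114.5] [574.2 195.7 105. ] [604.7 231.2 124.4]
scene R 119 [593.4 153.7 116.2] [579.8 141.6 105.1] [604.7 163.7 123.4]
scene cabinet ((654.785888671875, 186.52447509765625), (141.64761352539062, 150.15151977539062), 5.394060134887695) 100.21148570086547
```

View pics/hA.png

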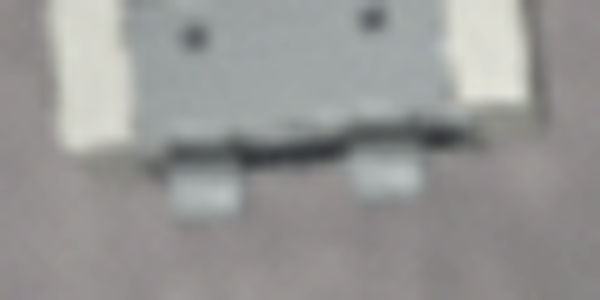

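View pics/hB.png

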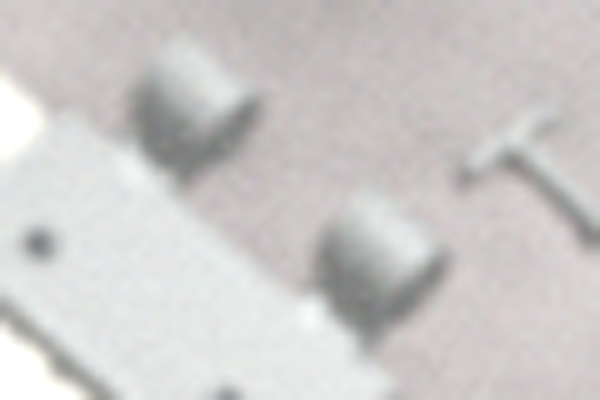

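Run:
```python
from h import *
d=pickle.load(open("d0.pkl","rb")); pt=d["top"][2]; ps=d["scene"][2]
zt=lambda x,y:(178+(x+.5)/10-.5,170+(y+.5)/10-.5); zs=lambda x,y:(250+(x+.5)/10-.5,222+(y+.5)/10-.5)
L=[zt(206,180),zs(382,262)]; R=[zt(387,163),zs(195,108)]
for n,q in(("L",L),("R",R)):
    print(n,"top@111",ray(pt,[q[0]],111).round(1),"scene@111",ray(ps,[q[1]],111).round(1),"tri",tri(pt,q[0],ps,q[1]).round(1))
print("top front sil",ray(pt,[zt(206,215),zt(387,198)],109.7))
F=ray(pt,[zt(65,148),zt(525,105)],100);v=F[0]-F[1];print("front corners",F.round(1),np.linalg.norm(v),np.degrees(np.arctan2(-v[0],v[1])))
# scene: top plate corners of cabinet
def an(A,B): v=A-B; return np.degrees(np.arctan2(-v[0],v[1]))
print(an(ray(pt,[L[0]],111)[0],ray(pt,[R[0]],111)[0]),an(ray(ps,[L[1]],111)[0],ray(ps,[R[1]],111)[0]))
print("cam",-pt["R"].T@pt["t"],-ps["R"].T@ps["t"])
```

```text
L top@111 [[588.1 210.7 111. ]] scene@111 [[583.6 208.3 111. ]] tri [586.9 210.4 116.9]
R top@111 [[592.3 154.4 111. ]] scene@111 [[588.5 152.5 111. ]] tri [591.2 154.4 115.7]
top front sil [[577.24662833 210.94787901 109.7       ]
 [581.45247961 154.57757042 109.7       ]]
front corners [[600.4 256.3 100. ]
 [611.1 111.7 100. ]] 144.97723836018227 4.250630642618148
4.27097985225846 5.013317046298232
cam [ 423.39308721   46.70457893 1457.45914991] [967.92983843 560.02173539 905.16274657]
```

```bash
python3 -c "
from h import *
go([481,173,310],4.6)"
```

```text
clk 8.57 pos [ 654.9 -206.3  345.1] ty 86.42 tilt 0.38 q [-0.07  0.53  0.09 -0.   -1.13 -1.56] F [-0.3 -0.6 -2.6] w 11.4
SHIFT [197.5 367.6  35.5] SPIN -8.2
```

```bash
python3 -m jog '[[[15,20,0,0],[38,55,0,-2],[65,105,4,-4],[92,155,8,-6],[117,205,14,-8]]]'; python3 -c "
from h import *
go([481,173,290],4.6)"
```

```text
clock: 9.2
position: [550.2, 7.0, 331.7]
ee_rot: [-0.039, 0.999, 0.002, 0.004]
contact_force: [0.8, 0.1, -2.5]
gripper_width: 11.5
clk 9.2 pos [550.2   7.  331.7] ty 94.47 tilt 0.46 q [ 0.31  0.32 -0.28 -0.   -0.96 -1.8 ] F [ 0.8  0.1 -2.5] w 11.5
SHIFT [ 56.3 170.7  41.9] SPIN -0.1
```

```bash
python3 -m jog '[[[17,50,8,0],[33,98,18,0],[47,140,30,0],[55,165,39,0],[56.5,170.5,41.5,0]]]'; python3 -m jog '[[[0,0,0,0],[0,0,0,0],[0,0,0,0],[0,0,0,0],[0,0,0,0]]]' >/dev/null
python3 - <<'E'
from h import *
from bench import arm
go([481,173,288.2],4.6)
for n in ("scene","top","wrist"):
    p=arm.camera_params(n); im,dep=arm.get_image(n); pickle.dump((im,dep,p),open(f"{n}5.pkl","wb"))
    if n=="scene": im=cv2.resize(im[170:300,180:340],None,fx=5,fy=4.6,interpolation=cv2.INTER_CUBIC)
    cv2.imwrite(f"pics/{n}5.png",im)
E
```

```text
clock: 9.82
position: [480.3, 174.1, 290.3]
ee_rot: [-0.04, 0.999, 0.002, 0.004]
contact_force: [-0.0, -0.4, -1.5]
gripper_width: 11.4
clk 10.45 pos [480.4 173.8 290.3] ty 94.59 tilt 0.46 q [ 0.67  0.31 -0.43  0.   -0.82 -2.16] F [ 0.5  0.3 -1.3] w 11.4
SHIFT [-0.5 -0.9  2.1] SPIN -0.0
```

View pics/scene5.png

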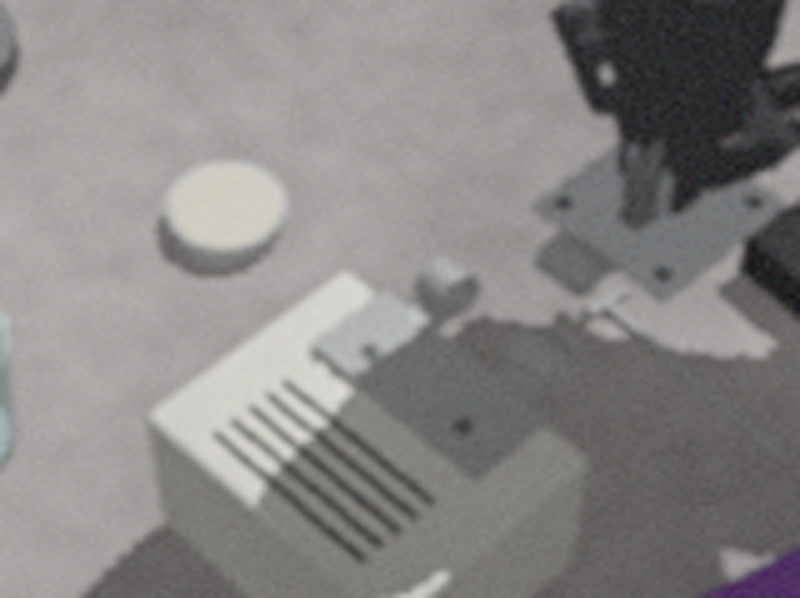

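View pics/top5.png

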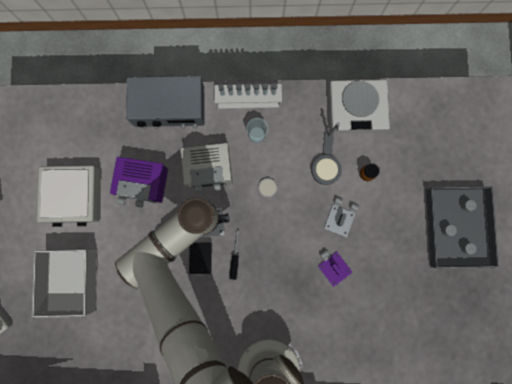

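View pics/wrist5.png

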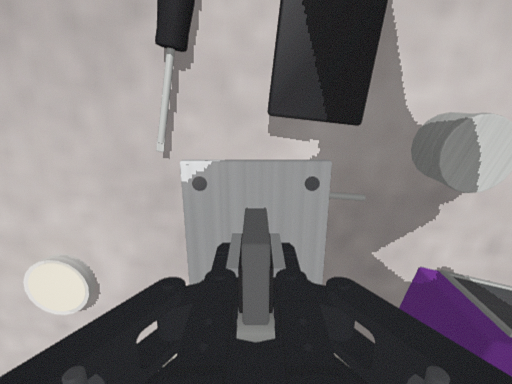

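In scene5 the flap knuckle at (575,260) faces the cabinet knuckles (445,285) and the shadowed one. I'll zoom in to measure one against the other in the same view.

Run:
```python
from h import *
im,dep,p=pickle.load(open("scene5.pkl","rb"))
z=cv2.resize(im[210:272,250:325],None,fx=10,fy=9.6774,interpolation=cv2.INTER_CUBIC)
z=cv2.resize(im[212:272,250:330],None,fx=10,fy=10,interpolation=cv2.INTER_CUBIC)
g=(255*(z/255.)**0.6).astype(np.uint8); cv2.imwrite("pics/s5z.png",cv2.convertScaleAbs(g,alpha=1.5,beta=-120))
a=np.radians(4.59); ex=np.array([np.cos(a),np.sin(a),0]); ey=np.array([-np.sin(a),np.cos(a),0])
G=np.array([480.4,173.8+.3,290.3-188.1])
f=lambda q:((q[0]-250+.5)*10-.5,(q[1]-212+.5)*10-.5)
for n,(x,y,zz) in dict(c1=(40,40,6),c2=(40,-40,6),c4=(-45,40,6),kn=(58,0,11),k1=(58,13,11),k2=(58,-13,11)).items(): print(n,np.round(f(proj(p,G+x*ex+y*ey+[0,0,zz])[0])))
```

```text
c1 [633. 233.]
c2 [368.  25.]
c4 [878.  20.]
kn [445. 159.]
k1 [488. 194.]
k2 [402. 125.]
```

View pics/s5z.png

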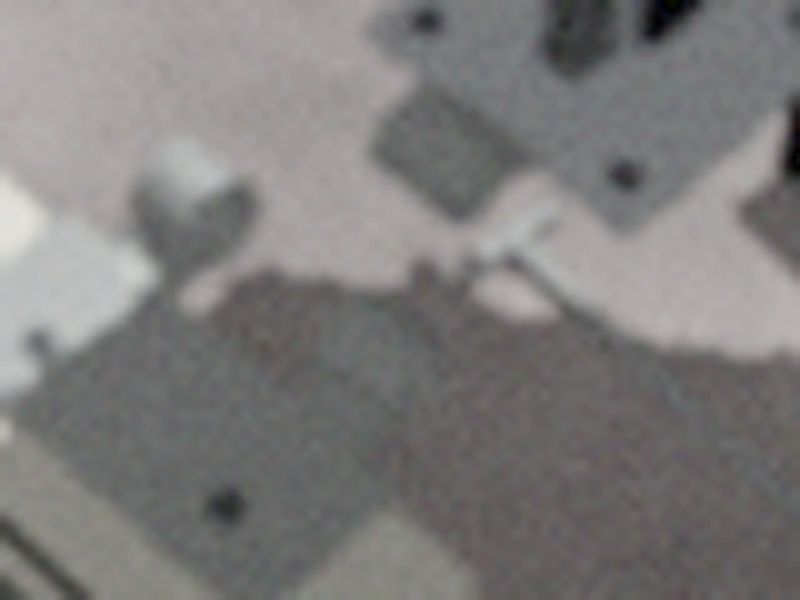

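Run:
```python
from h import *
p=pickle.load(open("scene5.pkl","rb"))[2]
z=lambda x,y:(250+(x+.5)/10-.5,212+(y+.5)/10-.5)
a=np.radians(4.59); ex=np.array([np.cos(a),np.sin(a),0]); ey=np.array([-np.sin(a),np.cos(a),0])
G=np.array([480.4,174.1,102.2])
for n,px,l in (("kn",(444,153),(58,0,11)),("c1",(627,233),(40,40,6)),("c2",(373,26),(40,-40,6))):
    X=G+l[0]*ex+l[1]*ey+[0,0,l[2]]; print(n,"obs-pred",(ray(p,[z(*px)],X[2])[0]-X).round(1))
L=ray(p,[z(383,366)],111)[0];R=ray(p,[z(195,207)],111)[0];print(L,R,(L+R)/2,np.linalg.norm(L-R))
```

```text
kn obs-pred [-1.  -1.4  0. ]
c1 obs-pred [ 0.9 -0.9  0. ]
c2 obs-pred [-0.7  1.1  0. ]
[584.12133792 209.14296409 111.        ] [588.32207589 152.30654274 111.        ] [586.22170691 180.72475341 111.        ] 56.991446649930595
```

Run:
```python
from h import *
from bench import arm
s=arm.read_state(); R=Ro.from_quat(s["ee_rot"]).as_matrix(); print("tool z",R[:,2].round(4),"tool x",R[:,0].round(4),"tool y",R[:,1].round(4))
go([505.3,174.9,288.1],4.6)
```

```text
tool z [ 0.007   0.0037 -1.    ] tool x [-0.9967 -0.0805 -0.0072] tool y [-0.0805  0.9967  0.0032]
clk 10.6 pos [480.3 174.  290.3] ty 94.62 tilt 0.45 q [ 0.67  0.31 -0.43  0.   -0.82 -2.16] F [ 0.2  0.3 -3. ] w 11.4
SHIFT [-24.9  -1.1   2.4] SPIN 0.0
```

```bash
python3 -m jog '[[[-5,0,0.5,0],[-12,-0.5,1.2,0],[-19,-1,2,0],[-24,-1,2.5,0],[-24,-1,2.5,0]]]';  python3 - <<'E'
from h import *
from bench import arm
go([529.1,176.7,287.7],4.6)
n="scene"
p=arm.camera_params(n); im,dep=arm.get_image(n); pickle.dump((im,dep,p),open(f"{n}6.pkl","wb"))
z=cv2.resize(im[212:272,250:330],None,fx=10,fy=10,interpolation=cv2.INTER_CUBIC)
g=(255*(z/255.)**0.6).astype(np.uint8); cv2.imwrite("pics/s6z.png",cv2.convertScaleAbs(g,alpha=1.5,beta=-120))
E
```

```text
clock: 11.22
position: [504.8, 175.0, 287.7]
ee_rot: [-0.04, 0.999, 0.002, 0.003]
contact_force: [-0.2, -0.3, -2.3]
gripper_width: 11.2
clk 11.22 pos [504.8 175.  287.7] ty 94.59 tilt 0.44 q [ 0.64  0.35 -0.38  0.   -0.84 -2.13] F [-0.2 -0.3 -2.3] w 11.2
SHIFT [-24.4  -0.2   0.2] SPIN -0.0
```

View pics/s6z.png

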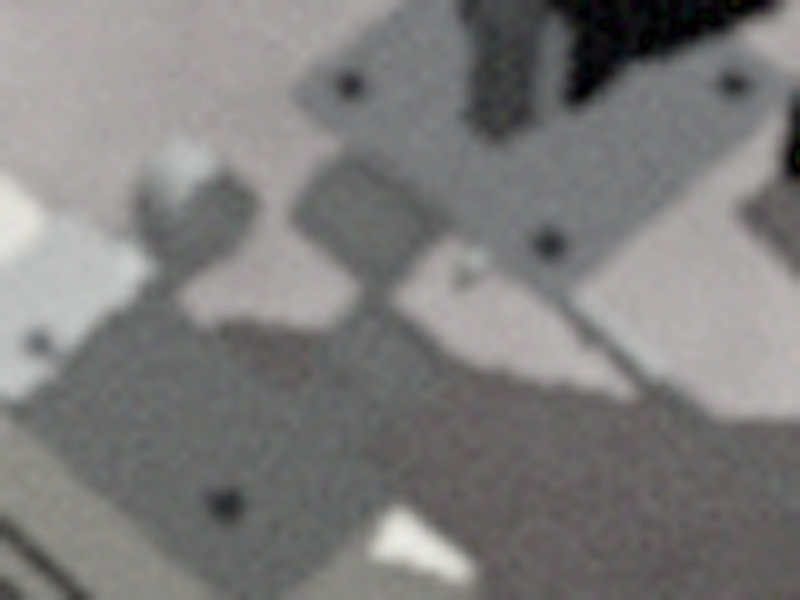

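Run:
```python
from h import *
p=pickle.load(open("scene6.pkl","rb"))[2]
z=lambda x,y:(250+(x+.5)/10-.5,212+(y+.5)/10-.5)
A=ray(p,[z(367,220),z(370,217)],111);H=ray(p,[z(289,286.5)],111)[0]
print(A,H,H-A)
a=np.radians(4.6);ex=np.array([np.cos(a),np.sin(a),0])
print("pred kn",np.array([504.8,175,111.])+[1.1,.6,0]+58*ex)
```

```text
[[561.34330467 178.85582895 111.        ]
 [560.29651006 178.67992537 111.        ]] [586.19201005 181.12655503 111.        ] [[24.84870537  2.27072607  0.        ]
 [25.89549999  2.44662966  0.        ]]
pred kn [563.71317495 180.25153761 111.        ]
```

The same-view measurement gives (25, 2.3) mm still to go, against (24.3, 1.7) from the absolute estimate. They agree within 1 mm. I'll go in gently.

```bash
python3 -c "
from h import *
go([529.8,177.2,287.7],4.6)"; python3 -m jog '[[[-2,0,0,0],[-4.5,0,0,0],[-7.5,0.1,0,0],[-10,0.1,0,0],[-12,0.1,0,0]]]'
python3 - <<'E'
from h import *
from bench import arm
go([529.8,177.2,287.7],4.6)
E
```

```text
clk 11.28 pos [504.5 174.9 287.7] ty 94.6 tilt 0.43 q [ 0.64  0.35 -0.38  0.   -0.84 -2.13] F [ 0.8  0.3 -1.5] w 11.2
SHIFT [-25.4   0.3   0.2] SPIN -0.0
clock: 11.9
position: [516.6, 176.0, 287.8]
ee_rot: [-0.04, 0.999, 0.002, 0.003]
contact_force: [-0.4, -1.2, -1.8]
gripper_width: 11.2
clk 11.9 pos [516.6 176.  287.8] ty 94.59 tilt 0.43 q [ 0.63  0.37 -0.35  0.   -0.85 -2.12] F [-0.4 -1.2 -1.8] w 11.2
SHIFT [-13.3   0.2   0.2] SPIN -0.0
```

```bash
python3 -m jog '[[[-2.5,0,0,0],[-5.5,0.1,0,0],[-8.5,0.1,0.1,0],[-11.5,0.1,0.1,0],[-13,0.2,0.2,0]]]'
python3 - <<'E'
from h import *
from bench import arm
go([529.8,177.2,287.7],4.6)
for n in ("scene","top"):
  p=arm.camera_params(n); im,dep=arm.get_image(n); pickle.dump((im,dep,p),open(f"{n}7.pkl","wb"))
  z=cv2.resize(im[212:272,250:330] if n=="scene" else im[160:220,180:260],None,fx=10,fy=10,interpolation=cv2.INTER_CUBIC)
  g=(255*(z/255.)**0.6).astype(np.uint8); cv2.imwrite(f"pics/{n[0]}7z.png",cv2.convertScaleAbs(g,alpha=1.8,beta=-150))
E
```

```text
clock: 12.52
position: [529.7, 177.2, 287.6]
ee_rot: [-0.04, 0.999, 0.002, 0.003]
contact_force: [0.5, -0.1, -2.7]
gripper_width: 11.2
clk 12.53 pos [529.7 177.2 287.6] ty 94.59 tilt 0.42 q [ 0.61  0.38 -0.32  0.   -0.86 -2.1 ] F [ 0.5 -0.1 -2.7] w 11.2
SHIFT [-0.1 -0.  -0.1] SPIN -0.0
```

View pics/s7z.png

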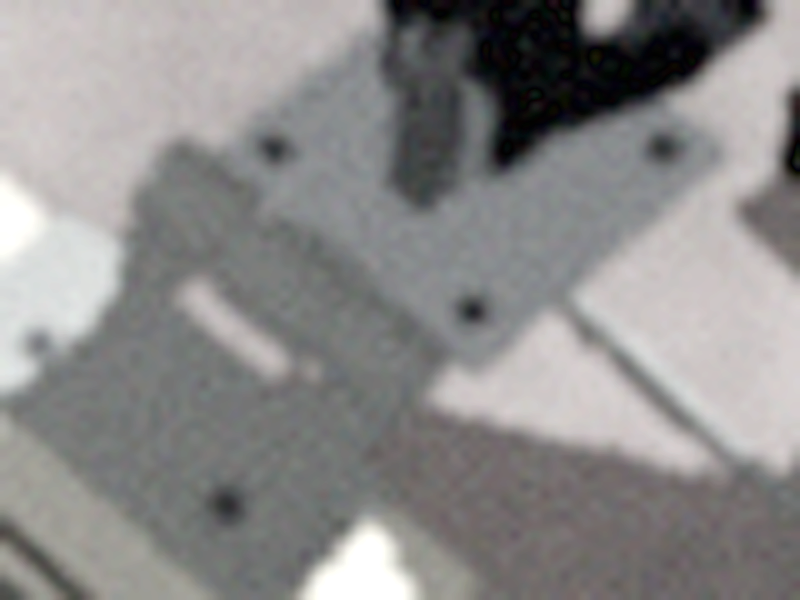

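View pics/t7z.png

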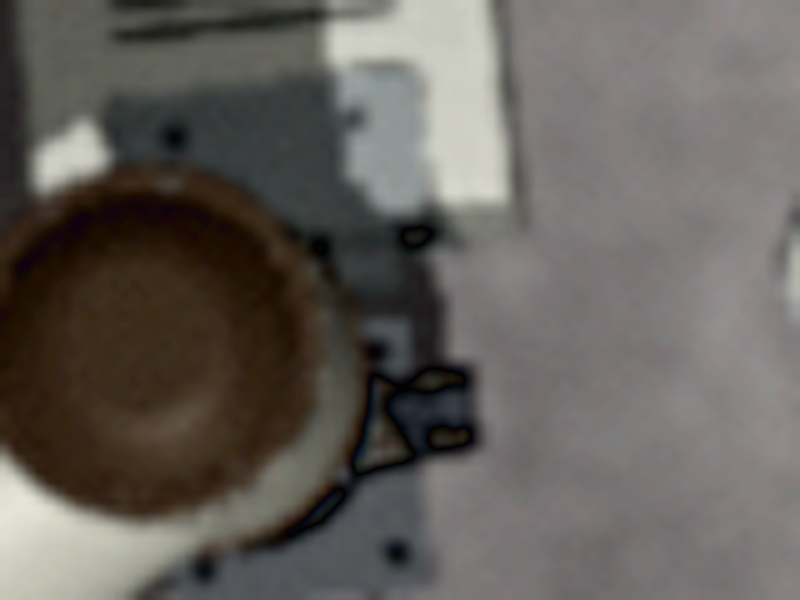

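The three knuckles now form one straight barrel in scene7, from (185,140) to (440,360), and there is no contact force. I'll check coaxiality with cylinder fits to the scene depth.

```bash
cat > fit.py <<'E'
from h import *
from scipy.optimize import least_squares
def fit(f,yaw=4.6,H0=(588,182,111)):
    im,dep,p=pickle.load(open(f,"rb")); W=cloud(p,dep)
    a=np.radians(yaw); Rm=np.array([[np.cos(a),np.sin(a),0],[-np.sin(a),np.cos(a),0],[0,0,1]])
    L=(W-np.array(H0))@Rm.T; r=np.hypot(L[...,0],L[...,2])
    for n,lo,hi in (("R",-37,-20),("leaf",-11,11),("L",20,37)):
        q=L[(L[...,1]>lo)&(L[...,1]<hi)&(L[...,2]>-6)&(L[...,2]<16)&(abs(L[...,0])<9)&(dep>0)]
        s=least_squares(lambda c:np.hypot(q[:,0]-c[0],q[:,2]-c[1])-11,[0,0],loss="soft_l1")
        J=np.linalg.inv(s.jac.T@s.jac); print(f,n,len(q),s.x.round(2),"res",np.median(abs(s.fun)).round(2),"sd",(np.sqrt(np.diag(J))*np.std(s.fun)).round(2),"zmax",np.percentile(q[:,2],90).round(1))
E
python3 - <<'E'
from fit import *
fit("scene7.pkl"); 
d=pickle.load(open("d0.pkl","rb")); pickle.dump(d["scene"],open("sc0.pkl","wb")); fit("sc0.pkl"); fit("scene5.pkl")
im=pickle.load(open("scene7.pkl","rb"))[0]
z=cv2.resize(im[222:252,260:300],None,fx=20,fy=20,interpolation=cv2.INTER_CUBIC); z=cv2.GaussianBlur(z,(0,0),6)
cv2.imwrite("pics/s7zz.png",np.clip((z.astype(float)-70)*2.6,0,255).astype(np.uint8))
E
```

```text
scene7.pkl R 65 [-1.47 -0.24] res 1.04 sd [0.59 0.41] zmax 11.7
scene7.pkl leaf 72 [ 0.18 -0.72] res 0.85 sd [0.65 0.34] zmax 11.2
scene7.pkl L 79 [-2.28 -0.32] res 1.13 sd [0.49 0.44] zmax 11.2
sc0.pkl R 59 [-0.86 -0.17] res 1.2 sd [0.64 0.42] zmax 11.4Traceback (most recent call last):
  File "<stdin>", line 3, in <module>
  File "fit.py", line 10, in fit
    J=np.linalg.inv(s.jac.T@s.jac); print(f,n,len(q),s.x.round(2),"res",np.median(abs(s.fun)).round(2),"sd",(np.sqrt(np.diag(J))*np.std(s.fun)).round(2),"zmax",np.percentile(q[:,2],90).round(1))
    ainv = _umath_linalg.inv(a, signature=signature)
    raise LinAlgError("Singular matrix")
numpy.linalg.LinAlgError: Singular matrix
```

Run:
```python
from h import *
from bench import arm
ims=[];ds=[]
for i in range(10):
    im,dep=arm.get_image("scene"); ims.append(im.astype(float)); ds.append(np.where(dep>0,dep,np.nan))
p=arm.camera_params("scene"); D=np.nan_to_num(np.nanmedian(ds,0)); im=np.mean(ims,0)
pickle.dump((im,D,p),open("scene8.pkl","wb")); print("px depth sd",np.nanstd(ds,0)[225:250,265:295].mean())
z=cv2.resize(im[220:252,260:300],None,fx=18,fy=18,interpolation=cv2.INTER_CUBIC)
cv2.imwrite("pics/s8zz.png",np.clip((z-60)*2.2,0,255).astype(np.uint8))
from fit import fit
fit("scene8.pkl")
```

```text
px depth sd 1.8984363
scene8.pkl R 69 [-0.94 -0.71] res 0.37 sd [0.36 0.23] zmax 10.1
scene8.pkl leaf 73 [ 0.56 -0.84] res 0.36 sd [0.32 0.16] zmax 10.4
scene8.pkl L 85 [-1.94 -0.62] res 0.44 sd [0.27 0.22] zmax 10.6
```

View pics/s8zz.png

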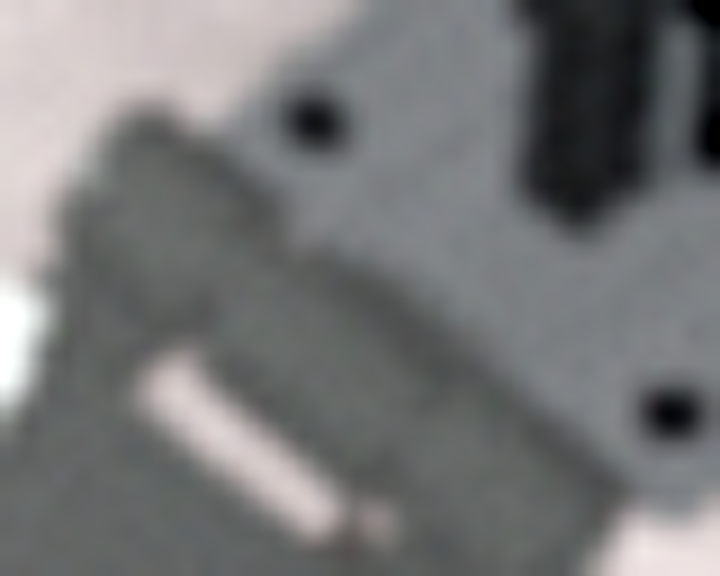

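Run:
```python
from h import *
from scipy.optimize import least_squares
im,dep,p=pickle.load(open("scene8.pkl","rb")); W=cloud(p,dep)
for yaw in (4.6,5.2):
  a=np.radians(yaw); Rm=np.array([[np.cos(a),np.sin(a),0],[-np.sin(a),np.cos(a),0],[0,0,1]])
  L=(W-np.array([587,182,110.3]))@Rm.T
  for xm,zm in ((8,-4),(5,0),(3,3)):
    o=[]
    for n,lo,hi in (("R",-37,-20),("leaf",-10,10),("L",20,37)):
        q=L[(L[...,1]>lo)&(L[...,1]<hi)&(L[...,2]>zm)&(L[...,2]<16)&(L[...,0]<xm)&(L[...,0]>-11)]
        s=least_squares(lambda c:np.hypot(q[:,0]-c[0],q[:,2]-c[1])-11,[0,0],loss="soft_l1",f_scale=.5)
        o.append((n,len(q),s.x.round(2).tolist()))
    print(yaw,xm,zm,o)
a=np.radians(4.6); Rm=np.array([[np.cos(a),np.sin(a),0],[-np.sin(a),np.cos(a),0],[0,0,1]]); L=(W-np.array([587,182,110.3]))@Rm.T
# binned profile
for n,lo,hi in (("R",-37,-20),("leaf",-10,10),("L",20,37)):
    q=L[(L[...,1]>lo)&(L[...,1]<hi)&(L[...,2]>-12)&(L[...,2]<16)]; b=[]
    for x in range(-14,18,3):
        k=q[(q[:,0]>=x)&(q[:,0]<x+3)]; b.append((x+1.5,round(float(np.median(k[:,2])),1) if len(k) else None))
    print(n,b)
# y extents on crest
q=L[(L[...,2]>4)&(abs(L[...,0])<8)]; h,e=np.histogram(q[:,1],np.arange(-44,46,2)); print(list(zip(e[:-1].astype(int),h)))
```

```text
4.6 8 -4 [('R', 54, [0.07, -0.07]), ('leaf', 53, [1.63, -0.14]), ('L', 65, [-0.69, -0.02])]
4.6 5 0 [('R', 37, [-0.11, -0.09]), ('leaf', 39, [1.48, -0.15]), ('L', 48, [-0.42, 0.09])]
4.6 3 3 [('R', 30, [-0.2, -0.09]), ('leaf', 30, [1.67, -0.05]), ('L', 38, [-0.47, 0.11])]
5.2 8 -4 [('R', 55, [-0.26, -0.07]), ('leaf', 54, [1.67, -0.12]), ('L', 64, [-0.33, -0.01])]
5.2 5 0 [('R', 40, [-0.36, -0.06]), ('leaf', 39, [1.49, -0.15]), ('L', 45, [-0.0, 0.14])]
5.2 3 3 [('R', 32, [-0.51, -0.08]), ('leaf', 30, [1.67, -0.05]), ('L', 37, [-0.17, 0.1])]
R [(-12.5, None), (-9.5, 5.8), (-6.5, 5.0), (-3.5, 10.2), (-0.5, 10.5), (2.5, 10.4), (5.5, 9.4), (8.5, 6.4), (11.5, -4.0), (14.5, -4.9), (17.5, -4.8)]
leaf [(-12.5, None), (-9.5, 5.6), (-6.5, 6.6), (-3.5, 9.4), (-0.5, 10.6), (2.5, 10.8), (5.5, 9.8), (8.5, 7.9), (11.5, 3.4), (14.5, None), (17.5, -5.2)]
L [(-12.5, None), (-9.5, 5.0), (-6.5, 7.8), (-3.5, 10.2), (-0.5, 10.6), (2.5, 10.3), (5.5, 8.7), (8.5, 3.1), (11.5, -4.8), (14.5, -5.1), (17.5, -4.5)]
[(np.int64(-44), np.int64(0)), (np.int64(-42), np.int64(3)), (np.int64(-40), np.int64(6)), (np.int64
[... 489 characters left out ...]
nt64(7)), (np.int64(-4), np.int64(4)), (np.int64(-2), np.int64(5)), (np.int64(0), np.int64(4)), (np.int64(2), np.int64(6)), (np.int64(4), np.int64(4)), (np.int64(6), np.int64(6)), (np.int64(8), np.int64(5)), (np.int64(10), np.int64(8)), (np.int64(12), np.int64(1)), (np.int64(14), np.int64(3)), (np.int64(16), np.int64(6)), (np.int64(18), np.int64(7)), (np.int64(20), np.int64(5)), (np.int64(22), np.int64(5)), (np.int64(24), np.int64(7)), (np.int64(26), np.int64(7)), (np.int64(28), np.int64(6)), (np.int64(30), np.int64(7)), (np.int64(32), np.int64(5)), (np.int64(34), np.int64(8)), (np.int64(36), np.int64(7)), (np.int64(38), np.int64(0)), (np.int64(40), np.int64(0)), (np.int64(42), np.int64(0))]
```

Depth fits over 10 averaged frames show the height matching within 0.15 mm, the leaf about 1.9 mm too far in and about 0.5 mm off along y, and the yaw about 0.5° short. I'll correct all of these.

```bash
python3 -m jog '[[[0.6,-0.3,0,-0.2],[1.3,-0.6,0,-0.4],[1.9,-1,0,-0.5],[1.9,-1,0,-0.5],[1.9,-1,0,-0.5]]]'
python3 - <<'E'
from h import *
from bench import arm
from scipy.optimize import least_squares
ims=[];ds=[]
for i in range(14):
    im,dep=arm.get_image("scene"); ims.append(im.astype(float)); ds.append(np.where(dep>0,dep,np.nan))
p=arm.camera_params("scene"); dep=np.nan_to_num(np.nanmedian(ds,0)); im=np.mean(ims,0)
pickle.dump((im,dep,p),open("scene9.pkl","wb"))
z=cv2.resize(im[220:252,260:300],None,fx=18,fy=18,interpolation=cv2.INTER_CUBIC)
cv2.imwrite("pics/s9zz.png",np.clip((z-60)*2.2,0,255).astype(np.uint8))
W=cloud(p,dep)
a=np.radians(5.1); Rm=np.array([[np.cos(a),np.sin(a),0],[-np.sin(a),np.cos(a),0],[0,0,1]])
L=(W-np.array([587,182,110.3]))@Rm.T
for xm,zm in ((8,-4),(5,0),(3,3)):
    o=[]
    for n,lo,hi in (("R",-38,-21),("l1",-12,-3),("l2",0,9),("leaf",-12,9),("L",18,35)):
        q=L[(L[...,1]>lo)&(L[...,1]<hi)&(L[...,2]>zm)&(L[...,2]<16)&(L[...,0]<xm)&(L[...,0]>-11)]
        s=least_squares(lambda c:np.hypot(q[:,0]-c[0],q[:,2]-c[1])-11,[0,0],loss="soft_l1",f_scale=.5)
        o.append((n,len(q),s.x.round(2).tolist()))
    print(xm,zm,o)
q=L[(L[...,2]>4)&(abs(L[...,0])<8)]; y=np.sort(q[:,1]); g=np.diff(y); i=np.argsort(g)[-4:]; print("ends",y[0],y[-1],[(y[j].round(1),y[j+1].round(1)) for j in sorted(i)])
# plate level/yaw from scene depth
pl=L[(L[...,2]>-9)&(L[...,2]<-1)&(L[...,0]<-24)&(L[...,0]>-98)&(abs(L[...,1])<36)]
A=np.c_[pl[:,:2],np.ones(len(pl))]; c=np.linalg.lstsq(A,pl[:,2],rcond=None)[0]; print("plate slope",np.degrees(c[:2]).round(2),len(pl))
go([529.8,177.2,287.7],5.1)
E
```

```text
clock: 13.75
position: [527.7, 176.1, 287.7]
ee_rot: [-0.044, 0.999, 0.002, 0.003]
contact_force: [0.6, 1.2, -2.1]
gripper_width: 11.1
8 -4 [('R', 52, [-0.2, 0.01]), ('l1', 26, [-0.29, 0.05]), ('l2', 31, [-0.39, -0.05]), ('leaf', 66, [-0.32, -0.03]), ('L', 59, [-0.5, 0.03])]
5 0 [('R', 37, [-0.14, 0.05]), ('l1', 19, [-0.16, 0.07]), ('l2', 23, [-0.48, -0.09]), ('leaf', 49, [-0.31, -0.04]), ('L', 42, [-0.34, 0.09])]
3 3 [('R', 30, [-0.2, 0.02]), ('l1', 15, [-0.47, -0.06]), ('l2', 18, [-0.28, 0.01]), ('leaf', 39, [-0.25, -0.02]), ('L', 35, [-0.47, 0.02])]
ends -1294.614431109432 276.4955257800007 [(np.float64(-1284.3), np.float64(-1279.3)), (np.float64(-1144.0), np.float64(-1121.8)), (np.float64(-1081.5), np.float64(-41.0)), (np.float64(36.7), np.float64(254.9))]
plate slope [0.38 0.12] 518
clk 14.45 pos [527.7 176.1 287.7] ty 95.1 tilt 0.43 q [ 0.61  0.38 -0.32  0.   -0.86 -2.1 ] F [ 0.5 -0.5 -1.6] w 11.2
SHIFT [-2.2  0.9  0. ] SPIN -0.0
```

View pics/s9zz.png

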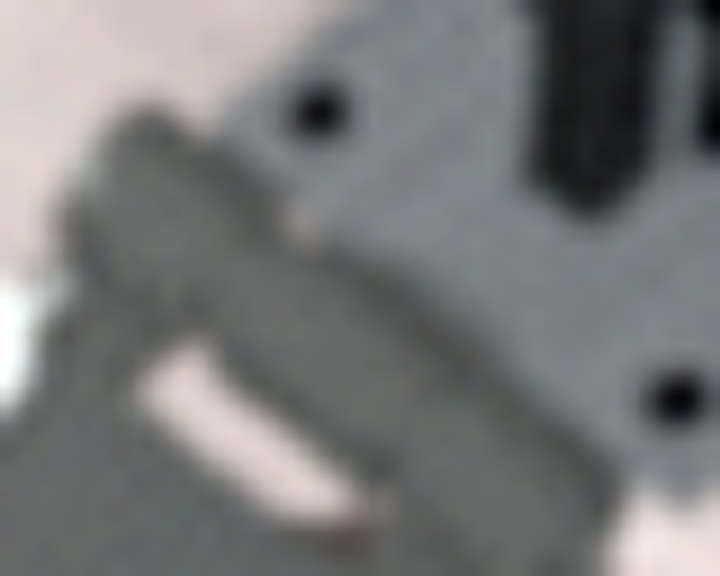

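Run:
```python
from h import *
for f in("scene9.pkl",):
  im,dep,p=pickle.load(open(f,"rb")); W=cloud(p,dep)
  a=np.radians(5.1); Rm=np.array([[np.cos(a),np.sin(a),0],[-np.sin(a),np.cos(a),0],[0,0,1]])
  L=(W-np.array([587,182,110.3]))@Rm.T
  for zm in (3,6):
    q=L[(L[...,2]>zm)&(L[...,2]<13)&(abs(L[...,0])<9)&(abs(L[...,1])<50)]; y=np.sort(q[:,1]); g=np.diff(y); i=sorted(np.argsort(g)[-4:]); print(zm,y[:2],y[-2:],[(y[j].round(1),y[j+1].round(1)) for j in i])
```

```text
3 [-41.01015317 -40.76768779] [36.66182023 36.67897399] [(np.float64(-40.8), np.float64(-39.8)), (np.float64(-32.2), np.float64(-31.2)), (np.float64(-19.0), np.float64(-14.1)), (np.float64(11.8), np.float64(15.1))]
6 [-41.01015317 -40.76768779] [36.62516094 36.67897399] [(np.float64(-40.8), np.float64(-39.8)), (np.float64(-32.2), np.float64(-31.2)), (np.float64(-19.0), np.float64(-14.1)), (np.float64(11.8), np.float64(15.1))]
```

The gaps along the axis read 4.9 and 3.3 mm. I'll nudge the leaf 0.6 mm to centre it and do the final check.

```bash
python3 -m jog '[[[0,-0.3,0,0],[0,-0.6,0,0],[0,-0.6,0,0],[0,-0.6,0,0],[0,-0.6,0,0]]]'
python3 - <<'E'
from h import *
from bench import arm
from scipy.optimize import least_squares
ds=[];fs=[]
for i in range(12):
    im,dep=arm.get_image("scene"); ds.append(np.where(dep>0,dep,np.nan)); fs.append(arm.read_state()["contact_force"])
print("F mean",np.mean(fs,0).round(2))
cv2.imwrite("pics/s10.png",im)
p=arm.camera_params("scene"); W=cloud(p,np.nan_to_num(np.nanmedian(ds,0)))
a=np.radians(5.1); Rm=np.array([[np.cos(a),np.sin(a),0],[-np.sin(a),np.cos(a),0],[0,0,1]])
L=(W-np.array([587,182,110.3]))@Rm.T
for n,lo,hi in (("R",-38,-21),("leaf",-12,9),("L",18,35)):
    q=L[(L[...,1]>lo)&(L[...,1]<hi)&(L[...,2]>0)&(L[...,2]<16)&(L[...,0]<5)&(L[...,0]>-11)]
    print(n,least_squares(lambda c:np.hypot(q[:,0]-c[0],q[:,2]-c[1])-11,[0,0],loss="soft_l1",f_scale=.5).x.round(2))
q=L[(L[...,2]>3)&(L[...,2]<13)&(abs(L[...,0])<9)&(abs(L[...,1])<50)]; y=np.sort(q[:,1]); g=np.diff(y); print([(y[j].round(1),y[j+1].round(1)) for j in sorted(np.argsort(g)[-2:])])
go([527.7,175.5,287.7],5.1)
E
```

```text
clock: 15.08
position: [527.8, 175.5, 287.7]
ee_rot: [-0.044, 0.999, 0.002, 0.003]
contact_force: [-0.8, 0.2, -3.1]
gripper_width: 11.4
F mean [ 0.15 -0.06 -2.  ]
R [-0.44 -0.  ]
leaf [-0.42 -0.13]
L [-0.54 -0.  ]
[(np.float64(-19.0), np.float64(-14.6)), (np.float64(11.1), np.float64(15.0))]
clk 15.68 pos [527.8 175.5 287.7] ty 95.1 tilt 0.43 q [ 0.61  0.38 -0.32  0.   -0.86 -2.1 ] F [-0.  -0.6 -2.3] w 11.4
SHIFT [0.1 0.  0. ] SPIN -0.0
```

View pics/s10.png

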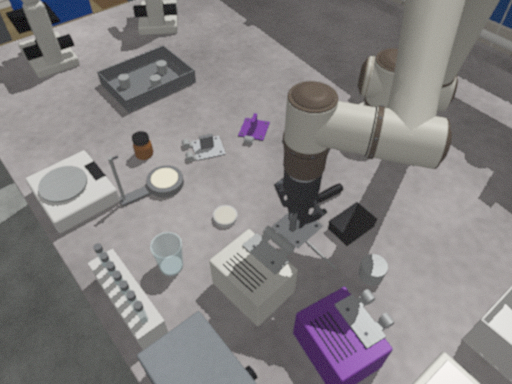

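The barrel is coaxial within about 0.15 mm and the gaps read 4.4 and 3.9 mm. Only the leaf's own weight shows on the wrist, and everything else is where it was. Handing in.

```bash
python3 -c "
from bench import arm
print(arm.job_done()); s=arm.read_state(); print(s['clock'],s['position'].round(1),s['contact_force'].round(1),s['gripper_width'])"
```

```text
the job is handed in; nothing more can be done
None
the job is handed in; nothing more can be done
```

I gripped the single-knuckle leaf by its rib, held it over the lamp and fitted its knuckle between the white cabinet's two knuckles. I handed the job in at about 15.7 s, with the arm still holding the leaf in the air.

- **Lamp hold:** the leaf stayed over the lamp at 160 mm for about 3 s. It was within about 1 mm of the lamp's centre and tilted under 0.4°.
- **Alignment at the end:** depth-camera fits put the knuckle in line with the cabinet's within about 0.15 mm. The gaps to either side read 4.4 and 3.9 mm, against 4 mm expected. The plate was level within about 0.4°.
- **Weight:** the wrist read about 2 N downward, roughly the leaf's own weight, with almost no sideways force. The cabinet is not carrying the leaf.
- **Everything else:** the last picture shows the other leaf and the objects in view apparently where they were. The pin is hidden behind the arm there. It showed no sign of having moved in earlier views, and the arm stayed well above it.
- **Disagreement:** my first estimate of the hinge, from the top and scene pictures, put the leaf about 2 mm too far in and 0.5° off in yaw. The depth fits showed this, I corrected it, and a repeat check agreed. Nothing else failed.

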